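# Point out the open spice tin and its lid

## Task

Show the cook which spice tin was left open and which lid closes it: point at the open tin from above, fingertips over the middle of its mouth and a few centimetres at most above the rim (not inside), and stay there for at least two seconds; then point in the same way, for at least two seconds, at the loose lid that fits it (the wider of the two), and finish still pointing at that lid. Touch nothing, so that nothing is moved or lifted, and pass high over the other tins and the smaller lid so that you do not point at them.

Things in the scene. Friction and masses are not known exactly. Their poses are not given: they have to be found in the camera images.
- tin_open: the open spice tin: an upright round plain-steel can, empty, without a lid, 74 mm diameter, 75 mm tall, wall 2.5 mm; origin at the centre of its underside, on the work surface, z up; the mouth's centre is 75 mm above the origin
- lid_wide: the lid that fits the open tin, lying on the work surface: a plain-steel disc 80 mm in diameter and 14 mm thick with a small round knob (18 mm wide) in the middle, knob top 26 mm above the surface; origin at the centre of its underside, z up
- lid_small: a loose lid of the same form for a narrower tin, 58 mm in diameter, 14 mm thick, knob top at 26 mm; origin at the centre of its underside; not to be pointed at
- tin_wide: a closed steel spice tin of the same 74 mm diameter as the open one, with its 80 mm lid on, 90 mm tall to the top of the knob; origin at the centre of its underside; not to be pointed at
- tin_narrow: a closed narrow steel spice tin, 52 mm diameter with its 58 mm lid on, 90 mm tall to the top of the knob; origin at the centre of its underside; not to be pointed at
- board: round white plastic chopping board lying flat, 240 mm in diameter, 12 mm thick; origin at the centre of its underside; leave alone
- teacup: white porcelain teacup without handle, upright, 72 mm across the rim, 60 mm tall; origin at the centre of its underside; leave alone
- paddle: bamboo rice paddle lying flat, about 197 mm long along its x axis (handle to -x, from -110 mm; blade to +87 mm), 64 mm wide, 8 mm thick; leave alone
- spatula: orange silicone spatula lying flat, about 233 mm long along its x axis (handle to -x, from -135 mm; blade to +98 mm), 55 mm wide, 12 mm thick; leave alone
Mind the look-alikes: they are no part of the job. What is shaped like the tin_open but green is not meant.

How it is judged:
By the outcome, as a careful person would: the job done as asked, in the order asked, and still so for the second after the job is handed in, with the robot touching nothing.
It also fails if it takes over 45 s, if anything falls off the work surface, if the arm or the gripper's body presses on something with over 40 N, if the wrist force passes 120 N, or if a joint passes its speed limit or range.

## Robot

A 6-joint arm with a two-finger parallel gripper is mounted at the origin on the work surface. World frame = base frame: x ahead of the robot, y to its left, z up, the work surface at z = 0. Lengths are in mm, angles in rad, forces in N, time in s.
With the tool pointing down it reaches from about 275 to 1000 mm from the base axis. Payload 8.4 kg.
Tool frame: the origin (TCP) lies at the very end of the fingers, on their centre line; the grasp point (between the pads) lies 19 mm behind it; z points along the fingers, y is the direction in which the jaws open and shut (so a half turn about z gives the same grasp; the last joint's range is limited). The gripper opens to 85 mm and grips with 20 to 120 N. Pads are 22 mm wide; open, the fingers measure 114 mm over their backs; the gripper's body (76 mm by 85 mm) begins 54 mm behind the grasp point. The pads swing forward as they close: fully open they stand 13 mm farther back than shut.
Start: joints at [1.147, 0.353, 1.633, -0, 1.155, -0.002], TCP at [255.876, 570.224, 231.281] pointing down, gripper open.
Joint ranges: [-2.63, 2.63], [-0.92, 2.1], [0.06, 2.66], [-1.3, 4.44], [0, 2.69], [-3.02, 3.02]. Speed limits (rad/s): [2.22, 2.22, 2.79, 3.14, 3.14, 3.14].

## Interface

Orientations are given as [roll, pitch, yaw] about the fixed x, y, z axes, in that order (R = Rz(yaw) Ry(pitch) Rx(roll)).
In Python, from rig import sense, grab_frame, get_calibration, sign_off, boxes_of, trace gives the robot as it stands.
- The arm moves only by the tool servo_tool, never from a script. Its argument "rows" is a list of rows, each a list of 3 entries, a list of its own where there are three numbers: the finger opening in mm, from 0 to 85.4, then the shift along the tool's x, y, z in mm, then the turn, a rotation vector about the tool's x, y, z in degrees. A call has 1 to 8 rows; each row shifts and turns the commanded pose from where the row before left it, along the tool's axes as they then stand; what a row does not reach is not made up. A row lasts 1/8 s, in which the tool goes at most 62.5 mm and 10.7 degrees, less where a joint would pass 70% of its speed; a pose out of reach is approached as far as the arm can. A call is refused whole if a number of a shift passes 62.5 or a number of a turn 10.7, either way. A call with a gripper value outside its range is refused whole. The fingers move at their own pace and stop on an object; "force" is the grip in N (left out, the last holds). Time passes only in rows, so rows that do not move let the fingers close. It gives the time, the measured TCP pose, the force and the opening at its end, in the units of the state.
- sense(): the state, without advancing time (a new reading comes with each control period).
- grab_frame(name): name is "scene" or "top"; returns the picture (480x640x3 uint8, blue, green, red); there is no depth.
- get_calibration(name): a dict with "intrinsics" (3x3 intrinsics, pixels), "k1" (the pictures are not rectified: a ray, as slopes to the right and down, at radius r is drawn at 1 + k1 r^2 times it, then the intrinsics apply), "world_to_cam" (4x4, takes a point from world to camera coordinates). Camera axes: x right, y down, z forward; pixel columns grow to the right and rows downward; lengths in mm; the calibration is good to about 2 mm. A picture is of the moment at which its call begins. get_calibration takes no time and is no camera call.
- sign_off(): hands the job in, once; it reports no verdict.
Trained networks look in the newest picture that a camera, given by its name, has taken for a name from the list of things; names that differ only in an ending like _2 or _b are one class to them, and where a whole thing is asked for, a point or a joint stands for the part that bears it (a point fixed in the world has none). Each returns a list of dicts, best first, with "conf" (0 to 1); they miss things now and then, are a little off and sometimes report something else, mostly with a low value. They report only what shows in the picture. A call takes as long as a camera call. They do not tell look-alikes from the thing itself.
- boxes_of(camera, thing): "centre" ([x, y, z] in mm, in the coordinates of the camera as it stood for that picture, good to about 4 mm: the middle of the surface that is visible of it).
- trace(camera, thing): "mask" (480x640 bool, what is visible of it).
The state is a dict: "clock": time; "qpos": joint angles; "qvel": joint speeds; "joint_efforts": joint torques, N m; "eef_pos": TCP position; "tcp_rot": TCP orientation; "contact_force": force on the tool from outside, world axes, zero at the start; "wrist_torque": the same for the moment, N m; "opening": opening from 0.0 (shut) to 1.0 (fully open).
Only numpy, scipy, OpenCV 4.12 (cv2) and the standard library are available. Lean on these libraries where they do the work, as an engineer would, in place of code of your own. Each camera call takes 0.05 s, during which the arm holds its last target. There are 200 camera calls.

## Working session

There is one attempt and no reset: what is moved stays moved. The work goes in short steps, Python scripts to look and compute and a tool call to move; the robot and the scene stay as the last step left them, time stands still between calls to the robot, and variables do not carry over. Pictures are saved under pics/ and viewed, about 8 in all and at most 12, crops included, and the job is handed in when it is done.

Besides the shell and the picture viewer there is one more tool, called after "Call:" by a JSON object that holds its "api" and its "payload". servo_tool: Moves the arm, as the interface text tells. Its arguments: {"type":"object","properties":{"rows":{"type":"array","items":{"type":"array"}},"force":{"type":"number"}},"required":["rows"]}

```bash
mkdir -p pics; cat > h.py <<'E'
import numpy as np, cv2
from rig import *
def w(cam,p):
    T=np.array(get_calibration(cam)["world_to_cam"]); return (np.linalg.inv(T)@np.r_[p,1])[:3]
def px(cam,P):
    c=get_calibration(cam);K=np.array(c["intrinsics"]);q=(np.array(c["world_to_cam"])@np.r_[P,1])[:3]
    s=q[:2]/q[2]; s=s*(1+c["k1"]*(s@s)); return (K@np.r_[s,1])[:2]
def ray(cam,uv,z):
    c=get_calibration(cam);K=np.array(c["intrinsics"]);d=(np.linalg.inv(K)@np.r_[uv,1])[:2];s=d.copy()
    for _ in range(20): s=d/(1+c["k1"]*(s@s))
    T=np.linalg.inv(np.array(c["world_to_cam"])); o=T[:3,3]; v=T[:3,:3]@np.r_[s,1]
    return o+v*(z-o[2])/v[2]
E
python3 - <<'E'
from h import *
for cam in ["scene","top"]:
    cv2.imwrite(f"pics/{cam}1.png",grab_frame(cam))
    print(cam, "campos",w(cam,[0,0,0]).round())
    for t in ["tin_open","lid_wide","lid_small","tin_wide","tin_narrow","teacup"]:
        for d in boxes_of(cam,t): print(t,round(d["conf"],2),w(cam,d["centre"]).round(),px(cam,w(cam,d["centre"])).round())
print(sense())
E
```

```text
scene campos [927. 434. 952.]
tin_open 0.98 [516. -92.  41.] [322. 204.]
tin_open 0.84 [ 513. -199.   44.] [294. 174.]
tin_open 0.64 [ 400. -196.   44.] [333. 152.]
lid_wide 0.33 [646. 147.  14.] [345. 321.]
lid_small 0.81 [647. 146.  13.] [344. 322.]
lid_small 0.68 [ 664. -114.   11.] [262. 240.]
tin_wide 0.83 [478. 215.  78.] [435. 283.]
tin_narrow 0.61 [465.  20.  75.] [373. 216.]
teacup 0.6 [639. -24.  34.] [296. 256.]
top campos [394. -19. 993.]
tin_open 0.8 [ 514. -206.    5.] [424. 253.]
tin_open 0.61 [520. -95.   5.] [370. 249.]
tin_open 0.58 [ 401. -209.    3.] [425. 309.]
lid_wide 0.96 [ 662. -120.   11.] [383. 181.]
lid_small 0.86 [639. 146.  14.] [255. 189.]
tin_wide 0.89 [462. 203.  79.] [215. 270.]
tin_narrow 0.71 [450.  11.  80.] [316. 279.]
teacup 0.86 [655. -17.  22.] [333. 182.]
{'clock': 0.7, 'qpos': array([ 1.14661256e+00,  3.52953979e-01,  1.63341504e+00,  1.96714138e-05,
        1.15520088e+00, -2.36511807e-03]), 'qvel': array([-1.35093582e-03,  8.39570073e-04, -4.22716088e-05, -9.55048456e-05,
       -1.50625823e-03,  8.47586182e-04]), 'joint_efforts': array([-1.81127716e-04, -6.05014014e+01, -3.42383766e+01,  1.19008332e-04,
        1.28061685e-03, -8.66383818e-07]), 'eef_pos': array([255.86054019, 570.22391046, 231.30328423]), 'tcp_rot': array([ 3.14156986e+00, -1.79432267e-05,  2.71976606e+00]), 'contact_force': array([ 0.05812174, -0.35370054,  0.08670325]), 'wrist_torque': array([0.03163787, 0.02210342, 0.02311085]), 'opening': 0.9969198284229457}
```

View pics/scene1.png

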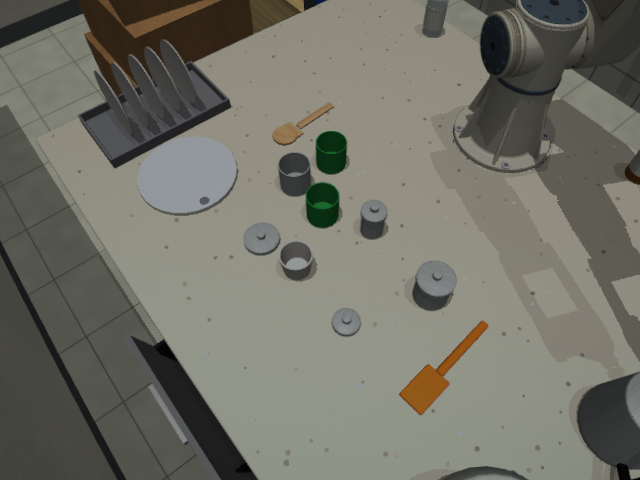

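View pics/top1.png

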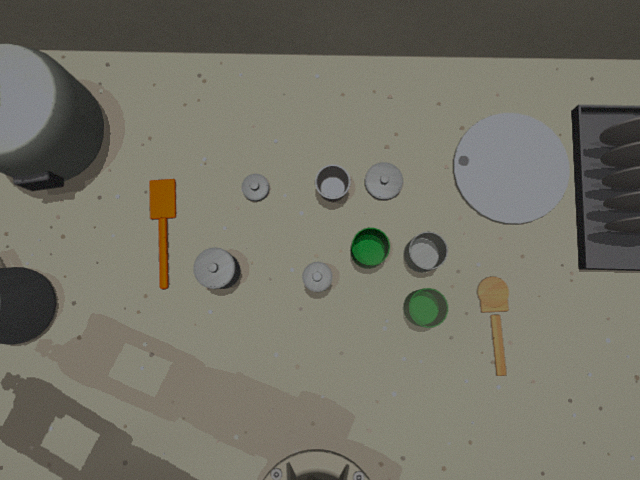

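The steel open tin seems to be at top (426,252) / scene (294,174), with the wide lid at top (384,181) and the small lid at (255,187). The green tins are look-alikes, and the object at top (333,183) should be the cup. I'll zoom in to check this and fit the rims.

```bash
python3 - <<'E'
from h import *
s=cv2.imread("pics/scene1.png");t=cv2.imread("pics/top1.png")
a=cv2.resize(s[130:340,230:390],None,fx=2.4,fy=2.4,interpolation=3);b=cv2.resize(t[150:310,240:460],None,fx=1.8,fy=2.4*210/160/1.75,interpolation=3)
b=cv2.resize(t[150:310,300:460],(400,400),interpolation=3)
a=cv2.resize(a,(381,500));c=np.zeros((500,790,3),np.uint8);c[:,:381]=a;c[:400,385:785]=b
cv2.imwrite("pics/crop.png",c)
print("tcp px",px("scene",[256,570,231]),px("top",[256,570,231]))
for cam in["scene","top"]:
    grab_frame(cam)
    for th in ["tin_open","lid_wide","lid_small","tin_wide","tin_narrow"]:
        for d in trace(cam,th):
            m=d["mask"].astype(np.uint8);ys,xs=np.nonzero(m)
            if len(xs)==0: continue
            ct=max(cv2.findContours(m,0,1)[0],key=len);(u,v),r=cv2.minEnclosingCircle(ct)
            print(cam,th,round(d["conf"],2),"bbox",xs.min(),xs.max(),ys.min(),ys.max(),"mean",xs.mean().round(1),ys.mean().round(1),"r",round(r,1),"at z7",ray(cam,[xs.mean(),ys.mean()],7).round(),"diam",len(xs))
# expected rim outlines
for cam in["scene","top"]:
    im=cv2.imread(f"pics/{cam}1.png")
    print(cam,[px(cam,[513+37*dx,-203+37*dy,z]).round(1).tolist() for z in(0,75) for dx,dy in((1,0),(-1,0),(0,1),(0,-1))])
E
```

```text
tcp px [705.98601275 315.31784921] [-52.17468544 389.12325049]
scene tin_open 0.76 bbox 316 346 131 174 mean 330.8 152.3 r 21.9 at z7 [ 383. -224.    7.] diam 1163
scene tin_open 0.68 bbox 305 338 183 228 mean 321.7 205.2 r 23.0 at z7 [ 502. -110.    7.] diam 1331
scene tin_open 0.57 bbox 278 311 152 196 mean 294.7 173.7 r 22.3 at z7 [ 494. -224.    7.] diam 1234
scene lid_wide 0.89 bbox 244 279 223 255 mean 261.8 238.9 r 18.1 at z7 [ 663. -120.    7.] diam 933
scene lid_small 0.82 bbox 332 359 308 336 mean 345.5 321.8 r 14.6 at z7 [644. 146.   7.] diam 637
scene tin_wide 0.94 bbox 412 456 261 310 mean 433.1 284.9 r 25.9 at z7 [447. 198.   7.] diam 1703
scene tin_narrow 0.75 bbox 360 386 200 239 mean 372.2 218.9 r 20.0 at z7 [436.  -8.   7.] diam 888
scene tin_narrow 0.66 bbox 278 312 241 280 mean 295.8 259.5 r 20.0 at z7 [635. -31.   7.] diam 1079
top tin_open 0.68 bbox 402 447 288 327 mean 424.6 307.5 r 22.7 at z7 [ 403. -207.    7.] diam 1425
top tin_open 0.63 bbox 349 389 228 269 mean 368.9 248.0 r 21.2 at z7 [521. -93.   7.] diam 1302
top tin_open 0.61 bbox 403 447 232 272 mean 424.9 252.0 r 22.5 at z7 [ 516. -208.    7.] diam 1392
top lid_wide 0.73 bbox 365 402 162 199 mean 383.5 180.9 r 18.9 at z7 [ 664. -122.    7.] diam 1108
top lid_small 0.82 bbox 242 269 173 200 mean 255.5 186.8 r 14.5 at z7 [645. 147.   7.] diam 622
top lid_small 0.73 bbox 149 175 179 288 mean 162.4 219.6 r 54.8 at z7 [570. 339.   7.] diam 1598
top tin_wide 0.69 bbox 193 240 247 288 mean 216.1 268.6 r 23.6 at z7 [470. 220.   7.] diam 1570
top tin_narrow 0.83 bbox 302 331 262 291 mean 316.8 276.3 r 15.4 at z7 [460.  12.   7.] diam 714
scene [[281.3, 192.3], [306.2, 177.2], [303.2, 194.3], [284.8, 175.3], [278.9, 171.9], [305.2, 156.4], [302.1, 173.9], [282.6, 154.4]]
top [[421.8, 236.0], [421.9, 271.7], [403.8, 253.3], [439.9, 254.2], [429.1, 230.1], [429.2, 268.6], [409.7, 248.8], [448.6, 249.8]]
```

View pics/crop.png

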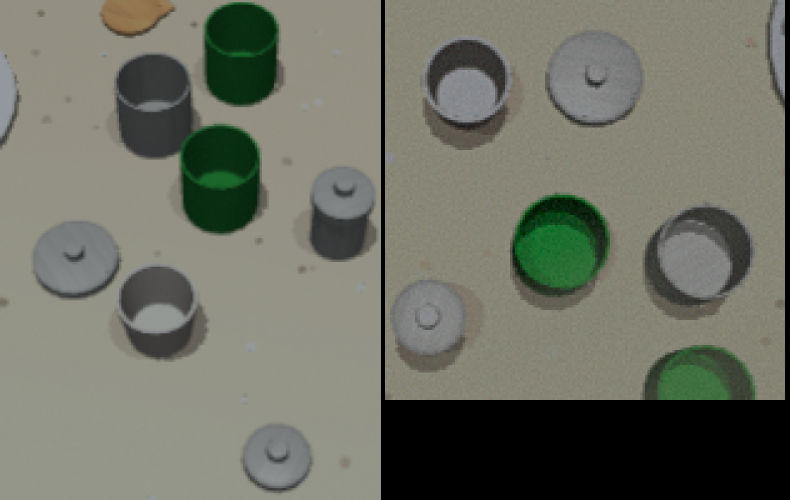

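The tall grey tin at about (511,-202) is the open steel tin. The shorter tapered white vessel is the teacup, and the wide lid is at about (662,-121). I'll shut the gripper, rise to z≈310 and traverse.

Call:
{"api": "servo_tool", "payload": {"rows": [[0, [0, 0, -50], [0, 0, 0]], [0, [0, 0, -30], [0, 0, 0]], [0, [-34, -37, 0], [0, 0, 0]], [0, [-34, -37, 0], [0, 0, 0]], [0, [-34, -37, 0], [0, 0, 0]], [0, [-34, -37, 0], [0, 0, 0]], [0, [-34, -37, 0], [0, 0, 0]], [0, [-34, -37, 0], [0, 0, 0]]], "force": 20}}

```text
clock: 2.3
eef_pos: [351.4, 282.7, 311.5]
tcp_rot: [3.141, 0.0, 2.72]
contact_force: [0.6, -0.6, -0.2]
opening: -0.003
```

Call:
{"api": "servo_tool", "payload": {"rows": [[0, [-34, -37, 0], [0, 0, 0]], [0, [-34, -37, 0], [0, 0, 0]], [0, [-34, -37, 0], [0, 0, 0]], [0, [-34, -37, 0], [0, 0, 0]], [0, [-34, -37, 0], [0, 0, 0]], [0, [-34, -37, 0], [0, 0, 0]], [0, [-34, -37, 0], [0, 0, 0]], [0, [0, 0, 0], [0, 0, 0]]]}}

```text
clock: 3.3
eef_pos: [462.9, -52.3, 311.3]
tcp_rot: [-3.141, 0.001, 2.716]
contact_force: [0.9, 0.7, -0.0]
opening: 0.0
```

Call:
{"api": "servo_tool", "payload": {"rows": [[0, [-35, -39, 0], [0, 0, 0]], [0, [-35, -39, 0], [0, 0, 0]], [0, [-35, -39, 0], [0, 0, 0]], [0, [0, 0, 0], [0, 0, 0]], [0, [0, 0, 50], [0, 0, 0]], [0, [0, 0, 50], [0, 0, 0]], [0, [0, 0, 20], [0, 0, 0]], [0, [0, 0, 0], [0, 0, 0]]]}}

```text
clock: 4.3
eef_pos: [508.9, -197.4, 190.0]
tcp_rot: [3.141, -0.004, 2.721]
contact_force: [-0.2, 0.5, 0.6]
opening: -0.001
```

```bash
python3 - <<'E'
from h import *
s=sense();p=s["eef_pos"];print(p,s["clock"])
c=np.zeros((500,800,3),np.uint8)
for i,cam in enumerate(["scene","top"]):
    im=grab_frame(cam);u,v=px(cam,p).astype(int)
    print(cam,u,v)
    a,b=px(cam,[511,-202,75]).astype(int)
    cr=im[b-60:b+65,a-50:a+50].copy()
    for t in np.linspace(0,2*np.pi,24):
        q=px(cam,[511+37*np.cos(t),-202+37*np.sin(t),75]); cr[int(round(q[1]))-b+60,int(round(q[0]))-a+50]=(0,0,255)
    c[:,i*400:i*400+400]=cv2.resize(cr,(400,500),interpolation=0)
cv2.imwrite("pics/c2.png",c)
E
```

```text
[ 508.90915682 -197.42596301  189.9669564 ] 4.3
scene 292 128
top 439 243
```

View pics/c2.png

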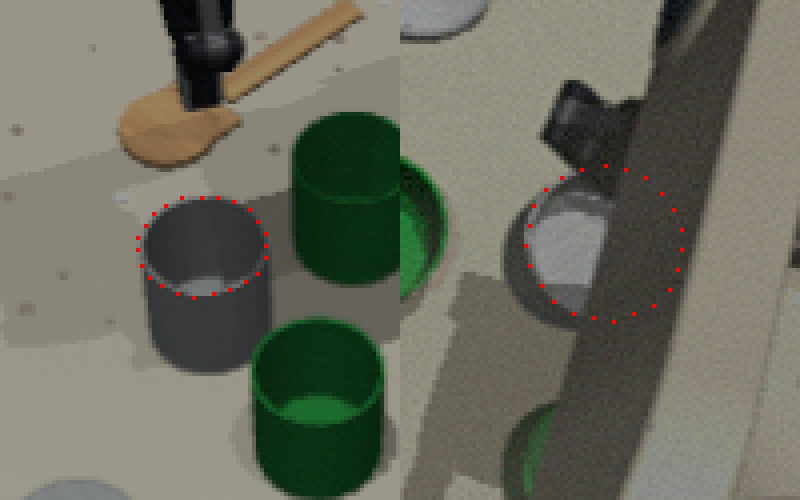

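The red outline matches the steel tin's rim to within a pixel or two. I'll shift a few mm, go down to about 20 mm above the rim and dwell.

Call:
{"api": "servo_tool", "payload": {"rows": [[0, [-2, -3, 30], [0, 0, 0]], [0, [0, 0, 30], [0, 0, 0]], [0, [0, 0, 20], [0, 0, 0]], [0, [0, 0, 14], [0, 0, 0]], [0, [0, 0, 0], [0, 0, 0]], [0, [0, 0, 0], [0, 0, 0]], [0, [0, 0, 0], [0, 0, 0]], [0, [0, 0, 0], [0, 0, 0]]]}}

```text
clock: 5.4
eef_pos: [511.0, -203.0, 97.8]
tcp_rot: [3.142, 0.001, 2.72]
contact_force: [-0.0, 0.4, 0.3]
opening: -0.002
```

```bash
python3 - <<'E'
from h import *
s=sense();p=s["eef_pos"];print(p,s["clock"])
c=np.zeros((500,800,3),np.uint8)
for i,cam in enumerate(["scene","top"]):
    im=grab_frame(cam)
    a,b=px(cam,[511,-202,75]).astype(int)
    cr=im[b-60:b+65,a-50:a+50].copy()
    c[:,i*400:i*400+400]=cv2.resize(cr,(400,500),interpolation=2)
cv2.imwrite("pics/c3.png",c)
E
```

```text
[ 511.03945755 -203.00521589   97.84953934] 5.4
```

View pics/c3.png

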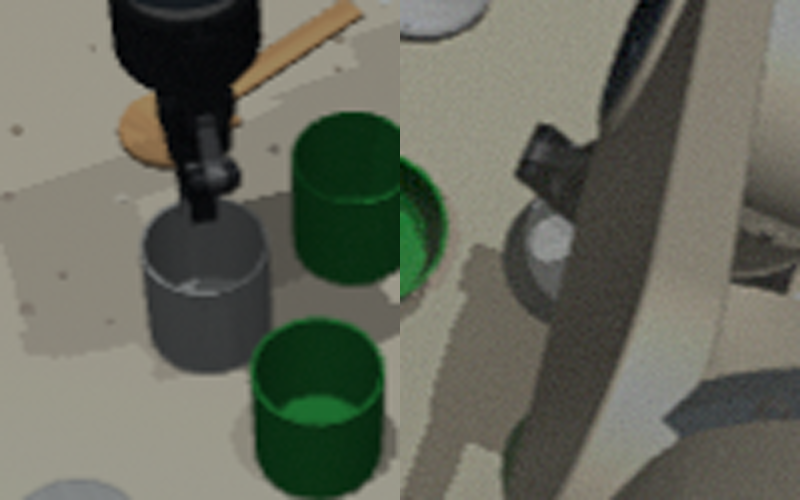

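The fingertips are centred over the mouth, about 23 mm above the rim. I'll dwell 3 s more, then rise.

Call:
{"api": "servo_tool", "payload": {"rows": [[0, [0, 0, 0], [0, 0, 0]], [0, [0, 0, 0], [0, 0, 0]], [0, [0, 0, 0], [0, 0, 0]], [0, [0, 0, 0], [0, 0, 0]], [0, [0, 0, 0], [0, 0, 0]], [0, [0, 0, 0], [0, 0, 0]], [0, [0, 0, 0], [0, 0, 0]], [0, [0, 0, 0], [0, 0, 0]]]}}

```text
clock: 6.5
eef_pos: [510.7, -202.9, 97.3]
tcp_rot: [3.142, 0.0, 2.72]
contact_force: [0.1, 0.3, -0.4]
opening: 0.004
```

Call:
{"api": "servo_tool", "payload": {"rows": [[0, [0, 0, 0], [0, 0, 0]], [0, [0, 0, 0], [0, 0, 0]], [0, [0, 0, 0], [0, 0, 0]], [0, [0, 0, 0], [0, 0, 0]], [0, [0, 0, 0], [0, 0, 0]], [0, [0, 0, 0], [0, 0, 0]], [0, [0, 0, 0], [0, 0, 0]], [0, [0, 0, 0], [0, 0, 0]]]}}

```text
clock: 7.5
eef_pos: [510.7, -202.9, 97.3]
tcp_rot: [3.142, -0.0, 2.72]
contact_force: [-0.1, 0.4, 0.1]
opening: -0.003
```

Call:
{"api": "servo_tool", "payload": {"rows": [[0, [0, 0, 0], [0, 0, 0]], [0, [0, 0, 0], [0, 0, 0]], [0, [0, 0, 0], [0, 0, 0]], [0, [0, 0, 0], [0, 0, 0]], [0, [0, 0, 0], [0, 0, 0]], [0, [0, 0, 0], [0, 0, 0]], [0, [0, 0, 0], [0, 0, 0]], [0, [0, 0, 0], [0, 0, 0]]]}}

```text
clock: 8.5
eef_pos: [510.7, -202.9, 97.3]
tcp_rot: [3.142, -0.0, 2.72]
contact_force: [0.0, -0.4, 0.4]
opening: -0.004
```

Call:
{"api": "servo_tool", "payload": {"rows": [[0, [0, 0, -40], [0, 0, 0]], [0, [0, 0, -50], [0, 0, 0]], [0, [0, 0, -50], [0, 0, 0]], [0, [0, 0, -50], [0, 0, 0]], [0, [0, 0, 0], [0, 0, 0]]]}}

```text
clock: 9.12
eef_pos: [512.8, -203.7, 291.6]
tcp_rot: [3.141, 0.008, 2.72]
contact_force: [-0.7, 0.8, -0.2]
opening: -0.002
```

Call:
{"api": "servo_tool", "payload": {"rows": [[0, [-26, 34, 0], [0, 0, 0]], [0, [-26, 34, 0], [0, 0, 0]], [0, [-26, 34, 0], [0, 0, 0]], [0, [-26, 34, 0], [0, 0, 0]], [0, [0, 0, 0], [0, 0, 0]], [0, [0, 0, 50], [0, 0, 0]], [0, [0, 0, 50], [0, 0, 0]], [0, [0, 0, 0], [0, 0, 0]]]}}

```text
clock: 10.12
eef_pos: [657.4, -121.3, 182.8]
tcp_rot: [-3.139, -0.009, 2.719]
contact_force: [0.1, 0.4, -0.1]
opening: -0.001
```

Call:
{"api": "servo_tool", "payload": {"rows": [[0, [0, 0, 50], [0, 0, 0]], [0, [0, 0, 30], [0, 0, 0]], [0, [0, 0, 20], [0, 0, 0]], [0, [0, 0, 0], [0, 0, 0]], [0, [0, 0, 0], [0, 0, 0]]]}}

```text
clock: 10.75
eef_pos: [662.4, -121.7, 89.1]
tcp_rot: [3.141, 0.002, 2.72]
contact_force: [0.2, -0.4, 0.8]
opening: 0.0
```

```bash
cat > lid.py <<'E'
from h import *
import sys
s=sense();p=s["eef_pos"];print(p,s["clock"],s["contact_force"])
c=np.zeros((500,800,3),np.uint8)
for i,cam in enumerate(["scene","top"]):
    im=grab_frame(cam)
    a,b=px(cam,[662,-121,14]).astype(int)
    cr=im[b-60:b+65,a-50:a+50].copy()
    for t in np.linspace(0,2*np.pi,24):
        q=px(cam,[662+40*np.cos(t),-121+40*np.sin(t),12]); cr[int(round(q[1]))-b+60,int(round(q[0]))-a+50]=(0,0,255)
    c[:,i*400:i*400+400]=cv2.resize(cr,(400,500),interpolation=0)
cv2.imwrite(sys.argv[1],c)
E
python3 lid.py pics/c4.png
```

```text
[ 662.38581235 -121.66733733   89.08770277] 10.75 [ 0.21359978 -0.37156592  0.83963274]
```

View pics/c4.png

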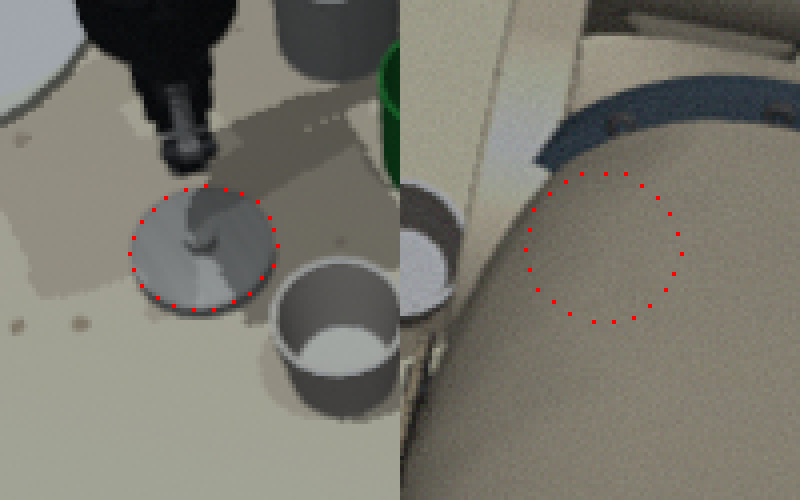

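The outline matches the lid in the scene view; the arm hides it in the top view. I'll go down to about 20 mm above the knob and dwell.

Call:
{"api": "servo_tool", "payload": {"rows": [[0, [0, 0, 20], [0, 0, 0]], [0, [0, 0, 14], [0, 0, 0]], [0, [0, 0, 6], [0, 0, 0]], [0, [0, 0, 0], [0, 0, 0]], [0, [0, 0, 0], [0, 0, 0]], [0, [0, 0, 0], [0, 0, 0]], [0, [0, 0, 0], [0, 0, 0]], [0, [0, 0, 0], [0, 0, 0]]]}}

```text
clock: 11.85
eef_pos: [661.4, -121.4, 47.5]
tcp_rot: [3.142, 0.0, 2.72]
contact_force: [0.1, -0.9, -1.0]
opening: 0.001
```

Call:
{"api": "servo_tool", "payload": {"rows": [[0, [0, 0, 0], [0, 0, 0]], [0, [0, 0, 0], [0, 0, 0]], [0, [0, 0, 0], [0, 0, 0]], [0, [0, 0, 0], [0, 0, 0]], [0, [0, 0, 0], [0, 0, 0]], [0, [0, 0, 0], [0, 0, 0]], [0, [0, 0, 0], [0, 0, 0]], [0, [0, 0, 0], [0, 0, 0]]]}}

```text
clock: 12.85
eef_pos: [661.3, -121.4, 47.3]
tcp_rot: [-3.142, 0.0, 2.72]
contact_force: [-0.7, 1.2, 0.2]
opening: -0.005
```

Call:
{"api": "servo_tool", "payload": {"rows": [[0, [0, 0, 0], [0, 0, 0]], [0, [0, 0, 0], [0, 0, 0]], [0, [0, 0, 0], [0, 0, 0]], [0, [0, 0, 0], [0, 0, 0]], [0, [0, 0, 0], [0, 0, 0]], [0, [0, 0, 0], [0, 0, 0]], [0, [0, 0, 0], [0, 0, 0]], [0, [0, 0, 0], [0, 0, 0]]]}}

```text
clock: 13.85
eef_pos: [661.3, -121.4, 47.3]
tcp_rot: [-3.142, 0.0, 2.72]
contact_force: [0.5, 1.1, -0.3]
opening: 0.001
```

Call:
{"api": "servo_tool", "payload": {"rows": [[0, [0, 0, 0], [0, 0, 0]], [0, [0, 0, 0], [0, 0, 0]], [0, [0, 0, 0], [0, 0, 0]], [0, [0, 0, 0], [0, 0, 0]], [0, [0, 0, 0], [0, 0, 0]], [0, [0, 0, 0], [0, 0, 0]], [0, [0, 0, 0], [0, 0, 0]], [0, [0, 0, 0], [0, 0, 0]]]}}

```text
clock: 14.85
eef_pos: [661.3, -121.4, 47.3]
tcp_rot: [-3.142, -0.0, 2.72]
contact_force: [-0.9, -0.5, -0.2]
opening: -0.004
```

```bash
python3 lid.py pics/c5.png
```

```text
[ 661.26820363 -121.3756036    47.27825696] 14.85 [-0.85176633 -0.53284565 -0.24687769]
```

View pics/c5.png

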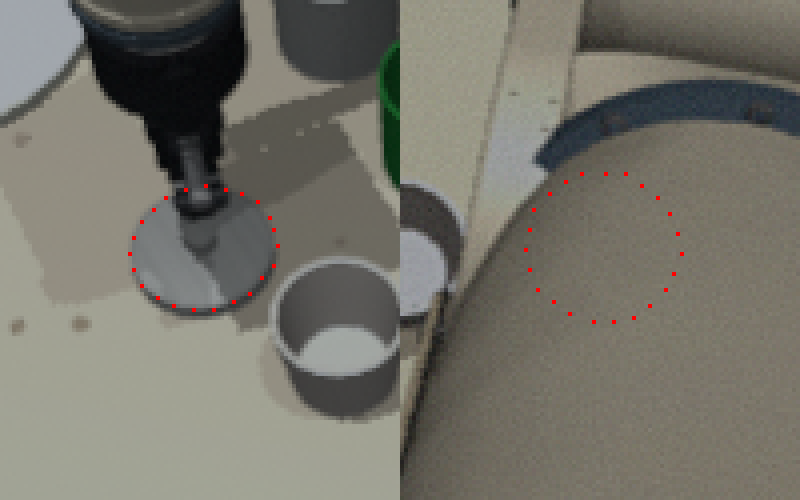

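The fingertips are just above the knob, the lid hasn't moved and nothing is touched. Handing in.

```bash
python3 -c "from rig import *; print(sign_off())"
```

```text
the job is handed in; nothing more can be done
None
```

The arm pointed first at the open steel tin and then at the wide lid. I handed the job in while it was still pointing at the lid; no verdict is reported.

- **Open tin:** it stands at about (511, -202). With the gripper shut, the fingertips stayed about 22 mm above the middle of its mouth for more than 3 s.
- **Wide lid:** the arm rose to about z = 290 and crossed to the lid at about (662, -121). The fingertips stayed about 21 mm above its knob for more than 3 s.
- **Travel:** the moves between stops were at about z = 290–310, high over the other tins. The whole job took about 15 s.
- **Last checks:** in the last scene picture, the lid still lined up with its measured outline and the fingertips were above the knob. Contact forces were about 1 N, which is noise level.
- **What I couldn't check:** the arm hid the lid in the top camera's view, so the last check rests on the scene camera alone. Everything else I didn't re-measure after the moves.
- **Disagreement:** in the scene picture the networks once took the wide lid for the small one, and the teacup for the narrow tin. I settled both from the pictures and the measured sizes.

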